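# Fetch the flask from behind the bottles

### The arm

A 6-joint arm with a two-finger parallel gripper is mounted at the origin on a cart in front of the work surface, level with it; the furniture and walls round the work are solid. World frame = base frame: x ahead of the robot, y to its left, z up, the work surface at z = 0. Lengths are in m, angles in rad, forces in N, time in s.
With the tool pointing down it reaches from about 0.25 to 0.725 m from the base axis. Payload 4 kg.
Tool frame: the origin (TCP) lies on the centre line of the jaws, within the pads' length; the fingertips stand 22 mm ahead of it and the grasp point (between the pads) lies 3 mm ahead of it; z points along the fingers, y is the line along which they close (so a half turn about z gives the same grasp; the last joint's range is limited). The gripper opens to 85 mm and grips with 20 to 120 N. Pads are 22 mm wide; open, the fingers measure 114 mm over their backs; the gripper's body (76 mm by 85 mm) begins 54 mm behind the grasp point. The pads swing forward as they close: fully open they stand 13 mm farther back than shut.
Start: joints at [-1.24, 0.241, 0.005, 1.335, 0, 1.571], TCP at [0.162, -0.473, 0.219] pointing down, gripper open.
Joint ranges: [-2.72, 2.72], [-1.05, 1.87], [-1.09, 1.28], [-1.99, 2.15], [-1.42, 1.44], [-3.14, 3.14]. Speed limits (rad/s): [2.79, 2.79, 3.14, 3.14, 3.14, 3.14].

### API

Orientations are given as a unit quaternion [x, y, z, w].
In Python, from workcell import bot gives the robot as it stands.
- The arm moves only by the shell command python3 -m inch 'ROWS'. ROWS is JSON, one flat list of numbers, 7 for each row, row after row: the shift along the world's x, y, z in mm, then the turn, a rotation vector about the world's x, y, z in rad, then the opening in per cent of the stroke, from 0 (shut) to 100 (fully open). A call has 1 to 8 rows; each row is the pose to reach, as a shift and turn from the pose commanded when the call began; what a row does not reach only later rows make up. A row lasts 1/12 s, in which the tool goes at most 41.7 mm and 7.16 degrees, less where a joint would pass 70% of its speed; a pose out of reach is approached as far as the arm can. A call with a gripper value outside its range is refused whole. The fingers move at their own pace and stop on an object; the grip force is fixed at half the most. Time passes only in rows, so rows that repeat a pose let the fingers close. It gives the time, the measured TCP pose, the force, the opening and the grip force at its end, in the units of the state.
- bot.get_obs(): the state, without advancing time (a new reading comes with each control period).
- bot.camera(name): name is "scene" or "top" or "wrist"; returns the picture (480x640x3 uint8, blue, green, red); there is no depth.
- bot.camera_info(name): a dict with "intrinsics" (3x3 intrinsics, pixels), "distortion" ([k1, k2, p1, p2, k3] as OpenCV has them; the pictures are not rectified), "camera_from_world" (4x4, takes a point from world to camera coordinates); the wrist camera has in their place "hand_eye" (4x4, takes a point from camera to tool coordinates, whose origin is the TCP and whose axes are the flange's). Camera axes: x right, y down, z forward; pixel columns grow to the right and rows downward; lengths in m; the calibration is good to about 2 mm. A picture is of the moment at which its call begins: read the wrist's pose just before it. camera_info takes no time and is no camera call.
- bot.job_done(): hands the job in; it is judged then, once.
Trained networks look in the newest picture that a camera, given by its name, has taken for a name from the list of things; names that differ only in an ending like _2 or _b are one class to them, and where a whole thing is asked for, a point or a joint stands for the part that bears it (a point fixed in the world has none). Each returns a list of dicts, best first, with "confidence" (0 to 1); they miss things now and then, are a little off and sometimes report something else, mostly with a low value. They report only what shows in the picture. A call takes as long as a camera call. They do not tell look-alikes from the thing itself.
- bot.silhouettes(camera, target): "mask" (480x640 bool, what is visible of it) and "uv" ([column, row] in pixels, amid what is visible of it).
- bot.spot_point(camera, target): "uv" ([column, row] in pixels: a listed point, or the origin of a listed thing).
The state is a dict: "clock": time; "joint_pos": joint angles; "joint_vel": joint speeds; "tau": joint torques, N m; "eef_pos": TCP position; "tool_rot": TCP orientation; "ft_force": force on the tool from outside, world axes, zero at the start; "ft_torque": the same for the moment, N m; "grip_width": finger opening in m; "grasp_force": force on a finger pad.
Only numpy, scipy, OpenCV 4.12 (cv2) and the standard library are available. Lean on these libraries where they do the work, as an engineer would, in place of code of your own. Each camera call takes 0.05 s, during which the arm holds its last target. There are 200 camera calls.

### The job

The small conical flask at the back of the grey bottle carrier is wanted on the stirrer: first stand both amber bottles out of the way in the white side tray, then set the flask in the middle of the stirrer's round plate, and then stand the empty beaker from the round white tile in the middle of the back bay that the flask has left. Finally put each amber bottle back in the carrier exactly where it stood, in the middle of its own front bay. Leave the larger conical flask where it is, and keep everything upright.

Things in the scene. Friction and masses are not known exactly. Their poses are not given: they have to be found in the camera images.
- large_bottle_center (a point): Larger amber reagent bottle with black screw cap, loose, 116 mm high: round body 52 mm across up to 74 mm above its foot, cap 31 mm across from 80 to 116 mm. Stands in one of the two front bays of the carrier. The point is on its axis half-way up, 58 mm above its foot; z is up along the axis.
- small_bottle_center (a point): Smaller amber reagent bottle with black screw cap, loose, 101 mm high: round body 44 mm across up to 62 mm above its foot, cap 31 mm across from 68 to 101 mm. Stands in the other front bay of the carrier. The point is on its axis half-way up, 50.5 mm above its foot; z is up along the axis.
- small_flask_center (a point): The smaller of the two clear conical flasks, loose, 85 mm high, foot 51 mm across, neck 25 mm across from about 60 mm above its foot to the top. Stands in one of the two back bays of the carrier. The point is on its axis half-way up, 42.5 mm above its foot; z is up along the axis.
- large_flask_center (a point): The larger clear conical flask, loose, 114 mm high, foot 67 mm across, neck 30 mm across. Stands in the other back bay of the carrier and stays there. The point is on its axis half-way up, 57 mm above its foot; z is up along the axis.
- beaker_center (a point): Small empty glass beaker, loose, 80 mm high, 62 mm across at the top and 54 mm at the foot, open at the top. Stands on a round white tile (100 mm across), 10 mm thick, far out to the left or to the right. The point is on its axis half-way up, 40 mm above its foot; z is up along the axis.
- carrier: Grey bottle carrier, fixed, 190 x 190 mm, with 2 x 2 square bays (87 mm wide). Origin at the centre of its underside, at worktop height; x points from the front row (nearer the robot) to the back row, y left, z up. Bay centres: x = -46 (front) or +46 mm (back), y = +46 or -46 mm. Heights over the origin: bay floors 14, outer rim 36, ribs between bays 22 mm (ribs 5 mm thick).
- side_tray: Empty shallow white plastic tray, fixed on the worktop to one side of the carrier, 190 mm along its x axis and 120 mm along its y axis, on short feet: its floor lies 12 mm and its rim 24 mm above its underside, walls 4 mm thick. The origin is at the centre of its underside, at worktop height, z up.
- stirrer_plate (a point): Centre of the round metal top plate (110 mm across) of a white magnetic stirrer, 140 x 130 mm, fixed on the worktop on the other side of the carrier. The point lies on the top face of the plate, 44 mm above the worktop; z is up.
Not all that is in view belongs to the job. Leave any blue or red look-alike of the part that bears small_bottle_center alone.

How it is judged:
On the way, in this order (a step that is already met when the one before it is completed fails the run):
1. both amber bottles stand released in the side tray at the same time (x of large_bottle_center in the frame of side_tray between -0.075 and 0.075 m and y of large_bottle_center in the frame of side_tray between -0.04 and 0.04 m and z of large_bottle_center in the frame of side_tray between 0.064 and 0.076 m and angle between each of large_bottle_center, small_bottle_center's own z axis and vertical below 0.1 rad and contact force between the fingers and large_bottle below 0.1 N and x of small_bottle_center in the frame of side_tray between -0.075 and 0.075 m and y of small_bottle_center in the frame of side_tray between -0.04 and 0.04 m and z of small_bottle_center in the frame of side_tray between 0.0565 and 0.0685 m and contact force between the fingers and small_bottle below 0.1 N), for 0.2 s.
2. the small flask stands released in the middle of the stirrer's plate (horizontal distance between small_flask_center and stirrer_plate below 0.015 m and z of small_flask_center in the frame of stirrer_plate between 0.0365 and 0.0485 m and angle between small_flask_center's own z axis and vertical below 0.1 rad and contact force between the fingers and small_flask below 0.1 N), for 0.2 s.
3. the beaker stands released in the back bay that the flask has left, while both bottles are still in the side tray (all of step 1 and ((x of beaker_center in the frame of carrier between 0.031 and 0.061 m and y of beaker_center in the frame of carrier between 0.031 and 0.061 m and z of beaker_center in the frame of carrier between 0.048 and 0.06 m) or (x of beaker_center in the frame of carrier between 0.031 and 0.061 m and y of beaker_center in the frame of carrier between -0.061 and -0.031 m and z of beaker_center in the frame of carrier between 0.048 and 0.06 m)) and angle between beaker_center's own z axis and vertical below 0.1 rad and contact force between the fingers and beaker below 0.1 N), for 0.2 s.
At the end, for the whole second after the job is handed in: Upright and at rest: small flask within 15 mm of the centre of the stirrer plate; beaker in the vacated back bay, within 15 mm of its centre along each side; both amber bottles and the larger flask each within 15 mm of where they stood at the start (all of step 2 and ((x of beaker_center in the frame of carrier between 0.031 and 0.061 m and y of beaker_center in the frame of carrier between 0.031 and 0.061 m and z of beaker_center in the frame of carrier between 0.048 and 0.06 m) or (x of beaker_center in the frame of carrier between 0.031 and 0.061 m and y of beaker_center in the frame of carrier between -0.061 and -0.031 m and z of beaker_center in the frame of carrier between 0.048 and 0.06 m)) and angle between each of beaker_center, large_bottle_center, small_bottle_center, large_flask_center's own z axis and vertical below 0.1 rad and contact force between the fingers and beaker below 0.1 N and distance of each of large_bottle_center, small_bottle_center, large_flask_center from where it was at the start of the episode below 0.015 m and linear speed of each of large_bottle, small_bottle, small_flask, large_flask, beaker below 0.02 m/s); the robot touches nothing.
It fails at once if a bottle, flask or the beaker is tipped by more than about 30 degrees (angle between any of large_bottle_center, small_bottle_center, small_flask_center, large_flask_center, beaker_center's own z axis and vertical above 0.5 rad).
It also fails if it takes over 141 s, if anything falls off the work surface, if the arm or the gripper's body presses on something with over 40 N, if the wrist force passes 120 N, or if a joint passes its speed limit or range.

## Working session

There is one attempt and no reset: what is moved stays moved. The work goes in short steps, Python scripts to look and compute and a shell command to move; the robot and the scene stay as the last step left them, time stands still between calls to the robot, and variables do not carry over. Pictures are saved under pics/ and viewed, at most 14 in all, crops included, and the job is handed in when it is done.

```bash
ls; mkdir -p pics
cat > h.py <<'E'
import numpy as np, cv2
from workcell import bot
from scipy.spatial.transform import Rotation as R
def ray(cam,uv,pose=None):
    ci=bot.camera_info(cam); K=np.array(ci["intrinsics"]); D=np.array(ci["distortion"])
    n=cv2.undistortPoints(np.array([[uv]],float),K,D)[0,0]; d=np.array([n[0],n[1],1.])
    if cam=="wrist":
        H=np.array(ci["hand_eye"]); T=np.eye(4); T[:3,:3]=R.from_quat(pose[1]).as_matrix(); T[:3,3]=pose[0]; M=T@H
    else: M=np.linalg.inv(np.array(ci["camera_from_world"]))
    d=M[:3,:3]@d; return M[:3,3],d/np.linalg.norm(d)
def atz(r,z): return r[0]+r[1]*(z-r[0][2])/r[1][2]
def tri(rs):
    A=sum(np.eye(3)-np.outer(d,d) for o,d in rs); b=sum((np.eye(3)-np.outer(d,d))@o for o,d in rs)
    p=np.linalg.solve(A,b); return p,[np.linalg.norm((np.eye(3)-np.outer(d,d))@(p-o)) for o,d in rs]
def pose():
    o=bot.get_obs(); return np.array(o["eef_pos"]),np.array(o["tool_rot"])
E
cat > a.py <<'E'
from h import *
np.set_printoptions(precision=3,suppress=True)
for c in("scene","top"):
    cv2.imwrite(f"pics/{c}0.png",bot.camera(c))
names="large_bottle_center small_bottle_center small_flask_center large_flask_center beaker_center carrier side_tray stirrer_plate".split()
for n in names:
    L={c:bot.spot_point(c,n)[:3] for c in("scene","top")}
    for c in L: print(n,c,[(np.round(x["uv"],1).tolist(),round(x["confidence"],2)) for x in L[c]])
    for a in L["scene"]:
        for b in L["top"]:
            p,e=tri([ray("scene",a["uv"]),ray("top",b["uv"])]); 
            if max(e)<.02: print("   ",p,np.round(e[0],4),a["confidence"],b["confidence"])
o=bot.get_obs(); print(o["clock"],o["eef_pos"],o["tool_rot"],bot.camera_info("wrist")["hand_eye"])
for c in("scene","top"): print(c, np.linalg.inv(np.array(bot.camera_info(c)["camera_from_world"]))[:3,3])
E
python3 a.py
```

```text
pics
large_bottle_center scene [([329.2, 258.3], 0.84)]
large_bottle_center top [([316.7, 256.9], 0.89)]
    [ 0.544 -0.004  0.074] 0.0006 0.84 0.89
small_bottle_center scene [([303.5, 270.8], 0.97), ([345.5, 236.8], 0.75), ([367.0, 258.2], 0.64)]
small_bottle_center top [([366.1, 228.6], 0.82), ([360.8, 274.4], 0.81), ([287.8, 258.1], 0.77)]
    [0.544 0.075 0.066] 0.0037 0.97 0.77
    [ 0.635 -0.137  0.04 ] 0.0056 0.75 0.82
    [ 0.508 -0.117  0.049] 0.0087 0.64 0.81
small_flask_center scene [([314.2, 245.6], 0.63)]
small_flask_center top [([320.6, 227.1], 0.71)]
    [ 0.629 -0.015  0.062] 0.0004 0.63 0.71
large_flask_center scene [([282.2, 252.2], 0.6)]
large_flask_center top [([286.9, 224.7], 0.77)]
    [0.635 0.08  0.072] 0.0056 0.6 0.77
beaker_center scene [([454.8, 225.2], 0.4)]
beaker_center top [([475.3, 282.6], 0.88)]
    [ 0.483 -0.426  0.058] 0.0049 0.4 0.88
carrier scene [([307.6, 273.1], 0.81)]
carrier top [([300.8, 248.5], 0.61)]
    [0.578 0.04  0.021] 0.0017 0.81 0.61
side_tray scene [([406.7, 250.2], 0.87)]
side_tray top [([300.6, 247.9], 0.73), ([415.8, 265.5], 0.65)]
    [ 0.536 -0.286 -0.008] 0.0005 0.87 0.65
stirrer_plate scene [([252.9, 309.7], 0.62)]
stirrer_plate top [([218.9, 275.1], 0.63)]
    [0.496 0.256 0.059] 0.0015 0.62 0.63
0.9 [ 0.162 -0.473  0.219] [0.986 0.165 0.    0.   ] [[-0.    -0.948 -0.318  0.083]
 [ 1.    -0.    -0.001  0.001]
 [ 0.    -0.318  0.948 -0.154]
 [ 0.     0.     0.     1.   ]]
scene [-0.421  0.73   0.978]
top [ 0.316 -0.001  1.279]
```

View pics/scene0.png

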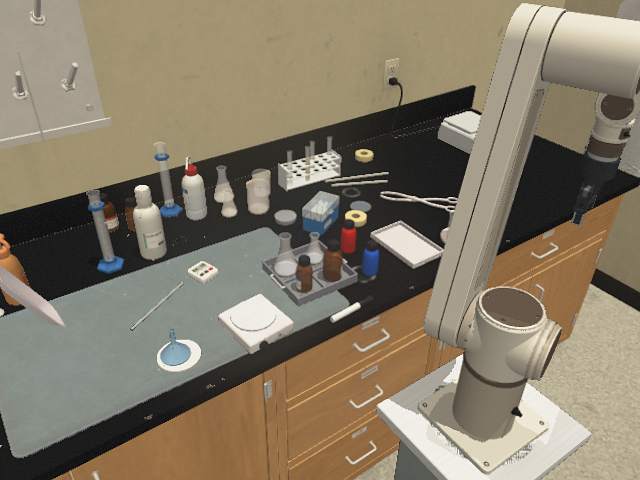

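View pics/top0.png

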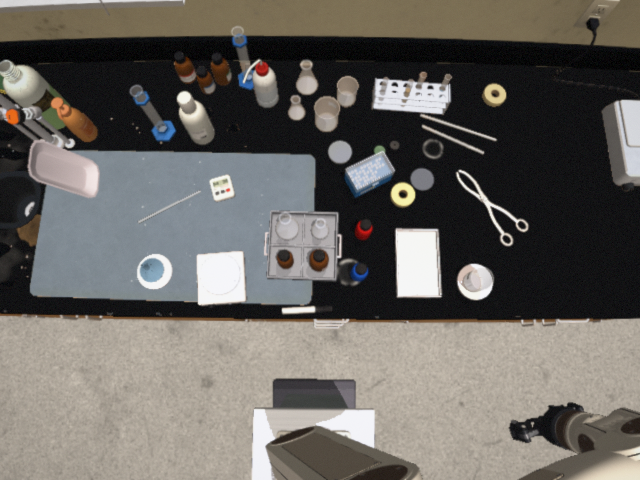

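The scene view shows the carrier at about (310,270), with the large bottle front right, the small bottle front left and the small flask back right. The tray is right at (407,245), the stirrer left at (255,318) and the beaker at the far right, behind the arm. The top view agrees: tray (418,263), beaker (475,281), stirrer (220,277), and blue and red look-alikes at (360,272) and (364,230). I'll move for close wrist views.

```bash
cat > w.py <<'E'
import sys,json
from h import *
# usage: w.py tag names... : detect in wrist, store rays, triangulate with stored ones
np.set_printoptions(precision=4,suppress=True)
tag=sys.argv[1]; p=pose(); im=bot.camera("wrist"); cv2.imwrite(f"pics/{tag}.png",im)
try: S=json.load(open("rays.json"))
except Exception: S={}
for n in sys.argv[2:]:
    L=bot.spot_point("wrist",n)[:4]
    for x in L:
        r=ray("wrist",x["uv"],p); print(n,np.round(x["uv"],0),round(x["confidence"],2),"at z.0/.06:",atz(r,0)[:2],atz(r,.06)[:2])
        for q in S.get(n,[]):
            t,e=tri([r,(np.array(q[0]),np.array(q[1]))])
            if max(e)<.01: print("   tri",t,round(e[0],4))
    S.setdefault(n,[])
    S[n]+=[[ray("wrist",x["uv"],p)[0].tolist(),ray("wrist",x["uv"],p)[1].tolist()] for x in L]
json.dump(S,open("rays.json","w")); print(bot.get_obs()["clock"],p)
E
python3 -m inch '[36,13,7,0,0,-0.1,100, 73,26,14,0,0,-0.2,100, 110,38,20,0,0,-0.33,100, 146,51,27,0,0,-0.33,100, 183,64,34,0,0,-0.33,100, 220,77,40,0,0,-0.33,100, 256,90,47,0,0,-0.33,100, 293,102,53,0,0,-0.33,100]'
python3 -m inch '[37,13,7,0,0,0,100, 37,13,7,0,0,0,100, 37,13,7,0,0,0,100]'
python3 w.py w1 beaker_center side_tray
```

```text
clock: 1.57
eef_pos: [0.4571, -0.3698, 0.2726]
tool_rot: [1.0, 0.001, 0.0, 0.0]
ft_force: [0.4, -0.2, 0.3]
grip_width: 0.0858
grasp_force: 0.0
clock: 1.82
eef_pos: [0.4945, -0.3567, 0.2782]
tool_rot: [1.0, 0.002, -0.0, -0.0]
ft_force: [-0.0, -1.7, -0.3]
grip_width: 0.0853
grasp_force: 0.0
beaker_center [389. 203.] 0.58 at z.0/.06: [ 0.478  -0.4483] [ 0.4919 -0.4356]
side_tray [255. 146.] 0.98 at z.0/.06: [ 0.5453 -0.2865] [ 0.5499 -0.2963]
1.9667 (array([ 0.4945, -0.3567,  0.2782]), array([ 1.    ,  0.0024, -0.0002, -0.0001]))
```

```bash
python3 -m inch '[10,30,2,0,0,0,100, 20,60,2,0,0,0,100, 20,60,2,0,0,0,100, 20,60,2,0,0,0,100]' | head -2
python3 w.py w2 beaker_center side_tray
python3 -m inch '[10,40,2,0,0,0,100, 20,80,4,0,0,0,100, 30,120,5,0,0,0,100, 40,160,5,0,0,0,100, 50,200,5,0,0,0,100, 60,240,5,0,0,0,100, 70,270,5,0,0,0,100, 70,290,5,0,0,0,100]' | head -2
python3 -m inch '[0,20,0,0,0,0,80, 0,20,0,0,0,0,80, 0,20,0,0,0,0,80]' | head -2
python3 w.py w3 large_bottle_center small_bottle_center small_flask_center large_flask_center carrier
python3 -m inch '[-20,35,0,0,0,0,80, -30,60,0,0,0,0,80, -30,60,0,0,0,0,80, -30,60,0,0,0,0,80]' | head -2
python3 w.py w4 large_bottle_center small_bottle_center small_flask_center large_flask_center carrier
```

```text
clock: 2.3
eef_pos: [0.5115, -0.2976, 0.2815]
beaker_center [439. 216.] 0.81 at z.0/.06: [ 0.4772 -0.454 ] [ 0.4935 -0.4325]
   tri [ 0.4871 -0.4404  0.0378] 0.0003
side_tray [306. 159.] 0.94 at z.0/.06: [ 0.5477 -0.2874] [ 0.5542 -0.2889]
   tri [ 0.5467 -0.2872  0.0022] 0.0013
2.45 (array([ 0.5115, -0.2976,  0.2815]), array([1.    , 0.0006, 0.0001, 0.0002]))
clock: 3.12
eef_pos: [0.5835, -0.006, 0.2854]
clock: 3.37
eef_pos: [0.5823, 0.0057, 0.2859]
large_bottle_center [330. 238.] 0.78 at z.0/.06: [ 0.5163 -0.0139] [ 0.5367 -0.0113]
small_bottle_center [447. 151.] 0.92 at z.0/.06: [ 0.6284 -0.151 ] [ 0.6336 -0.1297]
small_bottle_center [249. 230.] 0.83 at z.0/.06: [0.5273 0.0912] [0.5462 0.0795]
small_bottle_center [423. 257.] 0.76 at z.0/.06: [ 0.4913 -0.137 ] [ 0.5151 -0.1176]
large_flask_center [242. 145.] 0.87 at z.0/.06: [0.6332 0.0945] [0.6377 0.0823]
carrier [292. 184.] 0.79 at z.0/.06: [0.5867 0.0343] [0.5975 0.0303]
3.6667 (array([0.5823, 0.0057, 0.2859]), array([ 1.    ,  0.0047, -0.0001, -0.0019]))
clock: 4.0
eef_pos: [0.5538, 0.0386, 0.2865]
large_bottle_center [365. 217
[... 420 characters left out ...]
at z.0/.06: [0.5304 0.0888] [0.545  0.0819]
   tri [0.6653 0.0315 0.522 ] 0.0082
   tri [0.5388 0.0845 0.0357] 0.0003
small_flask_center [375. 124.] 0.86 at z.0/.06: [ 0.6328 -0.0202] [ 0.6334 -0.0122]
small_flask_center [362. 217.] 0.56 at z.0/.06: [ 0.5195 -0.016 ] [ 0.5356 -0.0086]
large_flask_center [282. 116.] 0.88 at z.0/.06: [0.6362 0.0892] [0.6364 0.0823]
   tri [0.6368 0.0834 0.0529] 0.0005
carrier [327. 161.] 0.95 at z.0/.06: [0.5871 0.0334] [0.5939 0.0341]
   tri [0.5882 0.0336 0.009 ] 0.0001
carrier [131. 224.] 0.58 at z.0/.06: [0.4913 0.2827] [0.5113 0.2494]
   tri [ 0.6715 -0.0022  0.5169] 0.0087
4.3 (array([0.5538, 0.0386, 0.2865]), array([ 0.9995,  0.0276, -0.0001, -0.0135]))
```

```bash
python3 -m inch '[0,0,0,0,0,0,60, 0,0,0,0,0,0,60]'; python3 -c "
from h import *
print(bot.get_obs()['joint_pos'])"
```

```text
clock: 4.47
eef_pos: [0.5541, 0.0382, 0.2857]
tool_rot: [1.0, 0.027, -0.001, -0.014]
ft_force: [0.2, 0.5, -0.6]
grip_width: 0.0511
grasp_force: 0.0
[0.05326012 0.33931487 0.31136006 1.54356399 0.02735243 3.14059702]
```

View pics/w4.png

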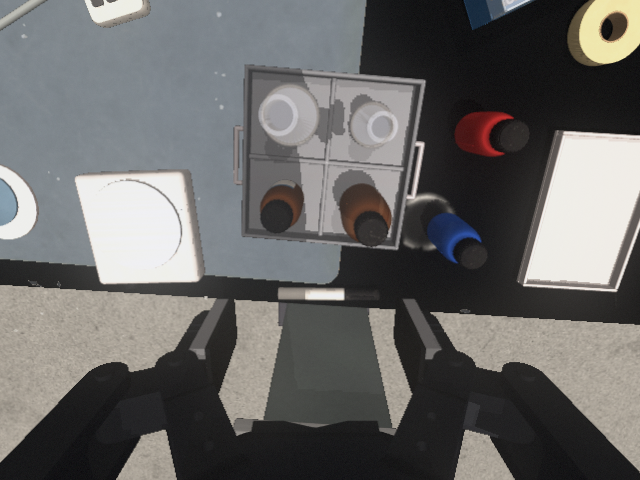

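View pics/w2.png

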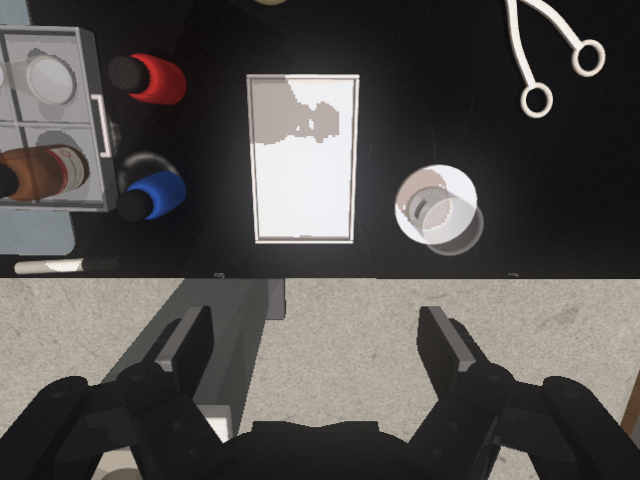

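Wrist view w4: carrier with large bottle cap at (372,231), small bottle cap (277,216), small flask neck (380,125); stirrer plate (140,225). w2: beaker on the tile at about (440,215), tray centred at (305,160). Joint 6 sits at its limit, so I turn the tool half round to the mid-range.

```bash
for i in 1 2 3; do python3 -m inch '[-1,0,0,0,0,0.125,60, -2,0,0,0,0,0.25,60, -3,-1,0,0,0,0.375,60, -4,-2,0,0,0,0.5,60, -5,-3,0,0,0,0.625,60, -6,-3,0,0,0,0.75,60, -7,-3,0,0,0,0.875,60, -7,-3,0,0,0,1.0,60]' | sed -n 2,3p; done
python3 -m inch '[0,0,0,0,0,0.088,60, 0,0,0,0,0,0.088,60, 0,0,0,0,0,0.088,60]' 
python3 -c "
from h import *
p=pose(); d=(R.from_quat([0,1,0,0])*R.from_quat(p[1]).inv()).as_rotvec(); print(p,d,bot.get_obs()['joint_pos'])"
```

```text
eef_pos: [0.5469, 0.0352, 0.2859]
tool_rot: [0.863, 0.506, -0.007, -0.012]
eef_pos: [0.5399, 0.0323, 0.2859]
tool_rot: [0.514, 0.857, -0.012, -0.007]
eef_pos: [0.5329, 0.0293, 0.2859]
tool_rot: [0.04, 0.999, -0.014, -0.0]
clock: 6.72
eef_pos: [0.5329, 0.0293, 0.2859]
tool_rot: [0.001, 1.0, -0.014, 0.0]
ft_force: [-0.2, -0.5, -0.3]
grip_width: 0.0515
grasp_force: 0.0
(array([0.53294347, 0.0293246 , 0.28591412]), array([ 7.21452349e-04,  9.99905719e-01, -1.37104328e-02,  2.37676119e-04])) [0.02742173 0.00047537 0.00144295] [ 0.07117494  0.29398594  0.2486657   1.52697215 -0.02738502  0.07263847]
```

```bash
rm rays.json
python3 -m inch '[0,-25,0,0.027,0,0,60, 0,-35,0,0.027,0,0.001,60, 0,-35,0,0.027,0,0.001,60, 0,-35,0,0.027,0,0.001,60]' | sed -n 2,3p
python3 w.py w5 large_bottle_center small_bottle_center small_flask_center large_flask_center carrier
python3 -m inch '[0,40,0,0,0,0,60, 0,80,0,0,0,0,60, 0,80,0,0,0,0,60, 0,80,0,0,0,0,60]' | sed -n 2,3p
python3 w.py w6 large_bottle_center small_bottle_center small_flask_center large_flask_center carrier stirrer_plate
```

```text
eef_pos: [0.533, -0.006, 0.2859]
tool_rot: [0.0, 1.0, -0.0, 0.0]
large_bottle_center [308. 207.] 0.65 at z.0/.06: [ 0.5616 -0.0144] [ 0.5468 -0.0133]
small_bottle_center [210. 272.] 0.95 at z.0/.06: [ 0.6502 -0.1475] [ 0.6233 -0.1283]
small_bottle_center [394. 203.] 0.77 at z.0/.06: [0.5555 0.0925] [0.5415 0.079 ]
small_bottle_center [212. 173.] 0.67 at z.0/.06: [ 0.5183 -0.1325] [ 0.5094 -0.1153]
small_flask_center [ 93. 191.] 0.67 at z.0/.06: [ 0.5402 -0.2825] [ 0.5283 -0.2448]
small_flask_center [310. 280.] 0.56 at z.0/.06: [ 0.6615 -0.0136] [ 0.6331 -0.0126]
large_flask_center [386. 287.] 0.96 at z.0/.06: [0.6723 0.0907] [0.6424 0.0774]
carrier [345. 228.] 0.82 at z.0/.06: [0.5884 0.0327] [0.57   0.0274]
7.35 (array([ 0.533 , -0.006 ,  0.2859]), array([ 0.0004,  1.    , -0.    ,  0.0002]))
eef_pos: [0.5327, 0.0767, 0.2858]
tool_rot: [-0.003, 1.0, -0.0, 0.0]
large_bottle_center [233. 203.] 0.66 at z.0/.06: [ 0.5567 -0.0263] [ 0.5425 -0.0123]
   tri [ 0.5454 -0.0132  0.057 ] 0.0021
small_bottle_center [316. 202.] 0.63 at z.0/.06: [0.554  0.0778] [0.5402 0.0775]
   tri [0.5392 0.0775 0.067 ] 0.0007
small_bottle_center [139. 272.] 0.59 at z.0/.06: [ 0.6511 -0.1586] [ 0.6241 -0.1266]
   tri [ 0.6275 -0.1311  0.0515] 0.0004
small_flask_center [237. 278.] 0.89 at z.0/.06: [ 0.6604 -0.0284] [ 0.6321 -0.0142]
   tri [ 0.629  -0.0125  0.0675] 0.0004
large_flask_center [316. 288.] 0.76 at z.0/.06: [0.6741 0.0784] [0.6439 0.078 ]
   tri [0.6443 0.078  0.0577] 0.0007
carrier [280. 226.] 0.8 at z.0/.06: [0.5866 0.0316] [0.5684 0.0376]
   tri [0.5856 0.0322 0.0063] 0.0009
stirrer_plate [474. 167.] 0.62 at z.0/.06: [0.5093 0.2699] [0.5016 0.2434]
8.0333 (array([0.5327, 0.0767, 0.2858]), array([-0.0033,  1.    , -0.0003,  0.0001]))
```

View pics/w6.png

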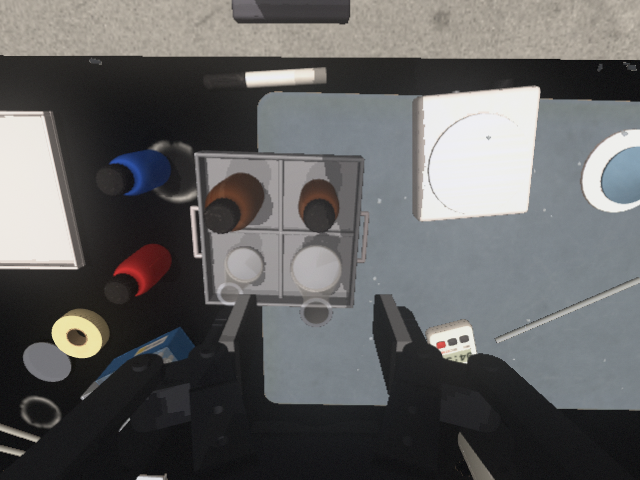

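w6: large bottle cap (222,214), small bottle cap (319,215), small flask foot (245,265), stirrer plate (475,165), all agreeing with the numbers. Grasping the large bottle by its cap.

```bash
python3 -m inch '[4,-40,0,0,0,0,60, 7,-80,0,0,0,0,60, 7,-89,-30,0,0,0,60, 7,-89,-65,0,0,0,60, 7,-89,-100,0,0,0,60, 7,-89,-120,0,0,0,60, 7,-89,-120,0,0,0,60, 7,-89,-120,0,0,0,60]' | sed -n 2,4p
python3 -m inch '[0,0,-16,0,0,0,60, 0,0,-32,0,0,0,60, 0,0,-48,0,0,0,60, 0,0,-48,0,0,0,60, 0,0,-48,0,0,0,40, 0,0,-48,0,0,0,20, 0,0,-48,0,0,0,10, 0,0,-48,0,0,0,10]'
```

```text
eef_pos: [0.5391, -0.0152, 0.1653]
tool_rot: [-0.0, 1.0, -0.0, -0.001]
ft_force: [0.4, 0.2, 1.4]
clock: 9.37
eef_pos: [0.5411, -0.0146, 0.1195]
tool_rot: [-0.001, 1.0, -0.0, 0.002]
ft_force: [-0.3, 0.4, 0.3]
grip_width: 0.0087
grasp_force: 0.0
```

```bash
python3 w.py w7 large_bottle_center small_bottle_center
```

```text
small_bottle_center [154. 352.] 0.82 at z.0/.06: [ 0.6644 -0.1609] [ 0.6197 -0.1289]
   tri [ 0.6257 -0.1316  0.0529] 0.0013
   tri [ 0.6319 -0.1368  0.0431] 0.001
small_bottle_center [150. 196.] 0.57 at z.0/.06: [ 0.5202 -0.1431] [ 0.5071 -0.115 ]
   tri [ 0.5092 -0.1172  0.0547] 0.001
   tri [0.4018 0.1247 0.5509] 0.0094
9.5167 (array([ 0.5411, -0.0146,  0.1195]), array([-0.001 ,  1.    , -0.0002,  0.0017]))
```

View pics/w7.png

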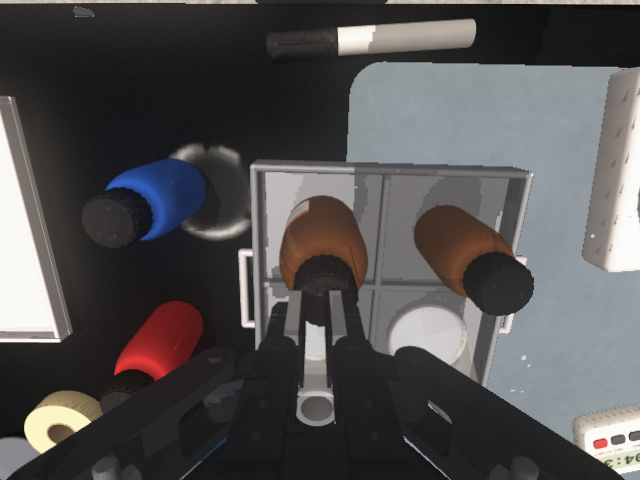

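```bash
cat >> h.py <<'E'
def proj(P,p):
    ci=bot.camera_info("wrist"); T=np.eye(4); T[:3,:3]=R.from_quat(p[1]).as_matrix(); T[:3,3]=p[0]
    M=np.linalg.inv(T@np.array(ci["hand_eye"])); 
    return cv2.projectPoints(np.array(P,float),cv2.Rodrigues(M[:3,:3])[0],M[:3,3],np.array(ci["intrinsics"]),np.array(ci["distortion"]))[0][:,0].round(0)
E
python3 -c "
from h import *
p=pose();print(proj([[.54,-.0125,.13],[.555,-.0125,.13],[.525,-.0125,.13],[.54,-.0125,.094],[.54,-.0125,.014]],p)); print(proj([p[0]+[0,0,-.022],p[0]+[.011,.005,-.022],p[0]+[-.011,.005,-.022],p[0]],p)); print(bot.get_obs())"
```

```text
[[321. 303.]
 [320. 332.]
 [321. 272.]
 [320. 270.]
 [318. 227.]]
[[316. 274.]
 [325. 292.]
 [325. 254.]
 [316. 293.]]
{'clock': 9.5167, 'joint_pos': array([-2.67920544e-02,  3.81282978e-01, -6.66715146e-02,  1.12033903e+00,
       -3.88192971e-04, -2.88205451e-02]), 'joint_vel': array([ 0.00075747, -0.00205034, -0.00114003, -0.00121465, -0.00082477,
       -0.00115255]), 'tau': array([ 1.40430249e-02, -4.03445256e+01,  2.24558079e+01, -1.27797732e-01,
        6.51691771e-04, -1.05304818e-03]), 'eef_pos': array([ 0.54065742, -0.01461146,  0.1189629 ]), 'tool_rot': array([-1.01400145e-03,  9.99998684e-01, -2.28813723e-04,  1.24552357e-03]), 'ft_force': array([-0.43854679,  1.07998998,  3.09332517]), 'ft_torque': array([-0.04456747,  0.02251959,  0.04887545]), 'grasp_force': 1.5719893615460023, 'grip_width': 0.008365202143952671}
```

w7: the cap is at (325,285) with the shut fingers appearing over or above it, gap about 30 px. The grasp missed; a side view will show where the tips really are.

```bash
python3 -c "
from h import *
print(bot.camera_info('wrist')['intrinsics'])
a=bot.camera('scene')[190:310,240:400]
cv2.imwrite('pics/s1.png',cv2.resize(a,(800,600),interpolation=cv2.INTER_CUBIC))"
```

```text
[[357.98383863   0.         314.87836052]
 [  0.         357.98383863 236.75756429]
 [  0.           0.           1.        ]]
```

View pics/s1.png

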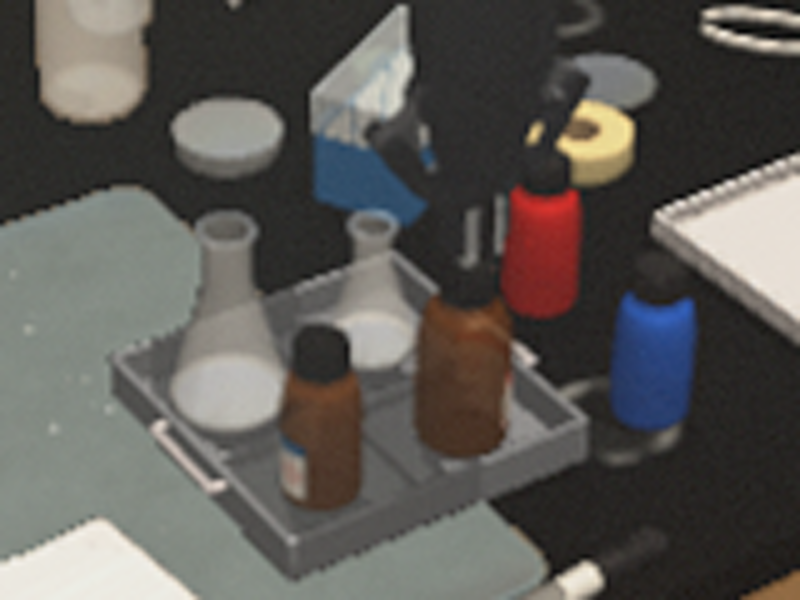

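```bash
python3 -c "
from h import *
p=pose()
for u,v in(((316,292),(337,241)),((316,300),(337,243))): print(tri([ray('wrist',u,p),ray('scene',v)]))
print(p[0], atz(ray('wrist',(316,292),p),.0975),atz(ray('scene',(337,241)),.0975),atz(ray('scene',(337,241)),.13))
print(tri([ray('wrist',(326,322),p),ray('scene',(334,245))]))
"
```

```text
(array([ 0.53044213, -0.01536268,  0.1352859 ]), [np.float64(0.0014006509235990929), np.float64(0.001400650923599282)])
(array([ 0.53577319, -0.01670605,  0.12726909]), [np.float64(0.004283925320624136), np.float64(0.004283925320624153)])
[ 0.54065319 -0.01461874  0.11895708] [ 0.55142471 -0.01446454  0.0975    ] [ 0.57131246 -0.04901037  0.0975    ] [ 0.53470826 -0.02027108  0.13      ]
(array([ 0.54824777, -0.01310885,  0.11846458]), [np.float64(0.008203808503902897), np.float64(0.008203808503902964)])
```

The two rays meet at z≈0.135 while the TCP reads 0.119. So the tips really end about 16 mm behind the reported TCP, not 22 mm ahead of it, and they closed just above the cap. I'll open wider and descend about 36 mm deeper in small steps, watching force.

```bash
python3 -m inch '[0,0,15,0,0,0,10, 0,0,20,0,0,0,75, 0,0,20,0,0,0,75, 0,0,20,0,0,0,75, -2,0,20,0,0,0,75, -2,1,0,0,0,0,75, -2,1,-10,0,0,0,75, -2,1,-10,0,0,0,75]' | sed -n 2,5p
python3 -m inch '[0,0,-8,0,0,0,75, 0,0,-16,0,0,0,75, 0,0,-20,0,0,0,75, 0,0,-25,0,0,0,75, 0,0,-25,0,0,0,40, 0,0,-25,0,0,0,20, 0,0,-25,0,0,0,10, 0,0,-25,0,0,0,10]'
```

```text
eef_pos: [0.5351, -0.0135, 0.1047]
tool_rot: [-0.001, 1.0, -0.0, -0.003]
ft_force: [-0.7, 1.3, 1.0]
grip_width: 0.0639
clock: 10.9
eef_pos: [0.5382, -0.0136, 0.0832]
tool_rot: [-0.001, 1.0, -0.0, 0.001]
ft_force: [-0.1, -0.7, -0.3]
grip_width: 0.0299
grasp_force: 59.2
```

Gripped (30 mm, 59 N). Lifting and carrying it to the tray.

```bash
python3 -m inch '[0,0,25,0,0,0,10, 0,0,60,0,0,0,10, 0,0,95,0,0,0,10, 5,-15,118,0,0,0,10, 11,-52,118,0,0,0,10, 18,-90,118,0,0,0,10, 25,-128,118,0,0,0,10, 32,-166,118,0,0,0,10]' | sed -n 2,6p
python3 -m inch '[7,-38,0,0,0,0,10, 14,-76,0,0,0,0,10, 16,-107,0,0,0,0,10, 16,-107,-30,0,0,0,10, 16,-107,-65,0,0,0,10, 16,-107,-95,0,0,0,10, 16,-107,-108,0,0,0,10, 16,-107,-108,0,0,0,10]'
```

```text
eef_pos: [0.57, -0.181, 0.2014]
tool_rot: [-0.001, 1.0, -0.0, 0.001]
ft_force: [-0.3, -0.2, -1.8]
grip_width: 0.0297
grasp_force: 59.8
clock: 12.23
eef_pos: [0.5823, -0.2852, 0.0874]
tool_rot: [-0.001, 1.0, 0.002, -0.004]
ft_force: [-0.8, 0.3, -2.3]
grip_width: 0.0296
grasp_force: 59.8
```

```bash
python3 -m inch '[2,0,0,0,0,0,10, 2,0,-3,0,0,0,10, 2,0,-6,0,0,0,10, 2,0,-8,0,0,0,10, 2,0,-8,0,0,0,10]'
```

```text
clock: 12.65
eef_pos: [0.5883, -0.2867, 0.0856]
tool_rot: [-0.001, 1.0, -0.0, 0.001]
ft_force: [0.1, 0.3, -1.4]
grip_width: 0.0298
grasp_force: 59.8
```

```bash
python3 -m inch '[0,0,-2,0,0,0,10, 0,0,-4,0,0,0,10, 0,0,-4,0,0,0,10]' | sed -n 2,4p
python3 -m inch '[0,0,0,0,0,0,25, 0,0,0,0,0,0,50, 0,0,0,0,0,0,70, 0,0,0,0,0,0,75, 0,0,15,0,0,0,75, 0,0,50,0,0,0,75, 0,0,85,0,0,0,75, 0,0,120,0,0,0,75]' | sed -n 2,5p
python3 w.py w8 large_bottle_center side_tray
```

```text
eef_pos: [0.5882, -0.2867, 0.0813]
tool_rot: [-0.001, 1.0, -0.0, 0.001]
ft_force: [0.2, 0.5, -2.0]
eef_pos: [0.5874, -0.2864, 0.2019]
tool_rot: [-0.001, 1.0, 0.0, -0.0]
ft_force: [0.8, -0.6, 1.3]
grip_width: 0.0639
large_bottle_center [627. 202.] 0.26 at z.0/.06: [0.5892 0.0318] [ 0.5755 -0.0219]
side_tray [317. 154.] 0.63 at z.0/.06: [ 0.5415 -0.2848] [ 0.5358 -0.2852]
13.7167 (array([ 0.5874, -0.2864,  0.2019]), array([-0.001 ,  1.    ,  0.0001, -0.0003]))
```

```bash
python3 -m inch '[-5,38,0,0,0,0,75, -10,78,0,0,0,0,75, -15,118,0,0,0,0,75, -20,158,0,0,0,0,75, -26,198,0,0,0,0,75, -31,238,0,0,0,0,75, -36,278,0,0,0,0,75, -41,318,0,0,0,0,75]' | sed -n 2,2p
python3 -m inch '[-6,40,0,0,0,0,75, -6,46,0,0,0,0,75, -6,46,-30,0,0,0,75, -6,46,-30,0,0,0,75]' | sed -n 2,3p
python3 w.py w9 small_bottle_center carrier
```

```text
eef_pos: [0.5455, 0.0331, 0.1997]
eef_pos: [0.5373, 0.078, 0.1657]
tool_rot: [-0.002, 1.0, -0.001, -0.004]
small_bottle_center [ 71. 324.] 0.91 at z.0/.06: [ 0.6589 -0.1726] [ 0.6214 -0.1258]
   tri [ 0.6254 -0.1302  0.0543] 0.0004
   tri [0.4941 0.0332 0.2638] 0.0
   tri [0.4741 0.0723 0.3106] 0.0092
   tri [ 0.6264 -0.1307  0.0531] 0.0009
   tri [ 0.6295 -0.1359  0.047 ] 0.0001
small_bottle_center [317. 235.] 0.84 at z.0/.06: [0.5615 0.0797] [0.5422 0.0793]
   tri [0.3395 0.0747 0.6927] 0.0001
   tri [0.5418 0.0792 0.0601] 0.0003
   tri [0.5348 0.0782 0.0834] 0.0009
   tri [0.4156 0.0756 0.4652] 0.0033
small_bottle_center [ 59. 190.] 0.74 at z.0/.06: [ 0.52   -0.1548] [ 0.5086 -0.1113]
   tri [ 0.5105 -0.1179  0.0509] 0.0002
   tri [ 0.511  -0.1224  0.0445] 0.0005
small_bottle_center [539. 182.] 0.16 at z.0/.06: [0.5101 0.2783] [0.5005 0.2406]
   tri [ 0.4422 -0.0032  0.4526] 0.0049
   tri [ 0.4403 -0.0145  0.4699] 0.0056
   tri [ 0.4448 -0.0032  0.4498] 0.0067
   tri [0.4426 0.0364 0.3841] 0.0059
carrier [267. 262.] 0.72 at z.0/.06: [0.5891 0.0316] [0.5647 0.0402]
   tri [0.587  0.0323 0.0051] 0.0001
   tri [0.5806 0.0341 0.0204] 0.0005
14.8667 (array([0.5373, 0.078 , 0.1657]), array([-0.0022,  1.    , -0.001 , -0.0043]))
```

```bash
python3 -m inch '[0,0,-25,0,0,0,75, 0,0,-50,0,0,0,75, 0,0,-70,0,0,0,75, 0,0,-80,0,0,0,75, 0,0,-80,0,0,0,75, 0,0,-80,0,0,0,75]'| sed -n 2,4p
```

```text
eef_pos: [0.5415, 0.0768, 0.0916]
tool_rot: [-0.0, 1.0, -0.0, 0.0]
ft_force: [-0.0, 0.4, 1.1]
```

```bash
python3 -m inch '[0,1,-8,0,0,0,75, 0,1,-15,0,0,0,75, 0,1,-21,0,0,0,75, 0,1,-21,0,0,0,75, 0,1,-21,0,0,0,45, 0,1,-21,0,0,0,20, 0,1,-21,0,0,0,10, 0,1,-21,0,0,0,10]'
```

```text
clock: 16.03
eef_pos: [0.5413, 0.0785, 0.0704]
tool_rot: [-0.001, 1.0, -0.0, 0.001]
ft_force: [-0.4, -0.1, 1.2]
grip_width: 0.0294
grasp_force: 59.1
```

```bash
python3 -m inch '[0,0,25,0,0,0,10, 0,0,60,0,0,0,10, 0,0,95,0,0,0,10, 0,-12,118,0,0,0,10, 0,-50,122,0,0,0,10, -4,-90,122,0,0,0,10, -8,-130,122,0,0,0,10, -12,-170,122,0,0,0,10]' | sed -n 2,6p
python3 -m inch '[-6,-40,0,0,0,0,10, -12,-80,0,0,0,0,10, -18,-120,0,0,0,0,10, -24,-160,0,0,0,0,10, -27,-190,0,0,0,0,10, -27,-194,-20,0,0,0,10, -27,-194,-55,0,0,0,10, -27,-194,-55,0,0,0,10]' 
python3 -m inch '[0,0,-20,0,0,0,10, 0,0,-40,0,0,0,10, 0,0,-57,0,0,0,10, 0,0,-60,0,0,0,10, 0,0,-60,0,0,0,10, 0,0,-60,0,0,0,10]'
```

```text
eef_pos: [0.5287, -0.0929, 0.1923]
tool_rot: [-0.002, 1.0, -0.0, 0.001]
ft_force: [0.5, 0.2, -0.7]
grip_width: 0.0299
grasp_force: 59.6
clock: 17.37
eef_pos: [0.4974, -0.2844, 0.1304]
tool_rot: [0.0, 1.0, 0.003, -0.005]
ft_force: [-0.9, 0.8, -2.4]
grip_width: 0.0296
grasp_force: 59.8
clock: 17.87
eef_pos: [0.5027, -0.2856, 0.0783]
tool_rot: [-0.001, 1.0, -0.001, 0.001]
ft_force: [0.2, -0.0, -0.5]
grip_width: 0.0295
grasp_force: 59.8
```

```bash
python3 -m inch '[0,0,-4,0,0,0,10, 0,0,-7,0,0,0,10, 0,0,-9,0,0,0,10, 0,0,-9,0,0,0,10]' | sed -n 2,4p
python3 -m inch '[0,0,0,0,0,0,25, 0,0,0,0,0,0,50, 0,0,0,0,0,0,75, 0,0,0,0,0,0,75, 0,0,15,0,0,0,75, 0,0,50,0,0,0,75, 0,0,85,0,0,0,75, 0,0,120,0,0,0,75]' | sed -n 2,5p
python3 -m inch '[-30,0,40,0,0,0,75, -40,0,80,0,0,0,75, -40,0,80,0,0,0,75, -40,0,80,0,0,0,75]' | sed -n 2,3p
python3 w.py w10 large_bottle_center small_bottle_center side_tray beaker_center
```

```text
eef_pos: [0.5023, -0.2858, 0.0684]
tool_rot: [-0.001, 1.0, -0.0, 0.001]
ft_force: [-0.1, 0.4, -0.3]
eef_pos: [0.5013, -0.2853, 0.1888]
tool_rot: [-0.001, 1.0, 0.0, -0.0]
ft_force: [1.0, -1.5, -0.6]
grip_width: 0.0641
eef_pos: [0.463, -0.2869, 0.2725]
tool_rot: [-0.001, 1.0, -0.003, 0.004]
small_bottle_center [444. 328.] 0.84 at z.0/.06: [ 0.661  -0.1112] [ 0.6217 -0.1359]
   tri [ 0.6282 -0.1317  0.0497] 0.0002
   tri [ 0.6284 -0.1318  0.05  ] 0.0002
   tri [ 0.6259 -0.133   0.0525] 0.0005
   tri [ 0.6269 -0.1325  0.0515] 0.0002
small_bottle_center [468. 238.] 0.81 at z.0/.06: [ 0.5294 -0.0955] [ 0.5086 -0.1224]
   tri [ 0.5113 -0.1181  0.0507] 0.0005
   tri [ 0.6514  0.0771 -0.381 ] 0.0098
   tri [ 0.51   -0.1189  0.0523] 0.0012
   tri [ 0.5111 -0.1183  0.0508] 0.0007
small_bottle_center [317. 232.] 0.65 at z.0/.06: [ 0.5226 -0.2854] [ 0.5027 -0.2856]
side_tray [317. 242.] 0.74 at z.0/.06: [ 0.5362 -0.2854] [ 0.5144 -0.2856]
   tri [ 0.5435 -0.285  -0.0201] 0.0004
beaker_center [180. 220.] 0.91 at z.0/.06: [ 0.5069 -0.4565] [ 0.4893 -0.4326]
19.45 (array([ 0.463 , -0.2869,  0.2725]), array([-0.0005,  1.    , -0.0025,  0.004 ]))
```

View pics/w10.png

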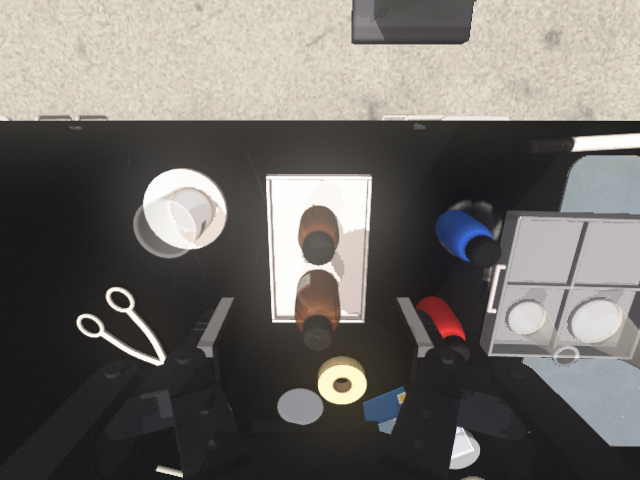

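w10: both bottles stand upright in the tray (caps at (318,248) and (318,333)), the beaker is on its tile (185,215), and the front bays are empty. Next, the small flask.

```bash
python3 -m inch '[21,34,0,0,0,0,65, 42,68,-10,0,0,0,65, 63,102,-20,0,0,0,65, 84,136,-30,0,0,0,65, 105,170,-40,0,0,0,65, 126,204,-50,0,0,0,65, 147,238,-60,0,0,0,65, 167,270,-72,0,0,0,65]' | sed -n 2,3p
python3 -m inch '[3,4,0,0,0,0,65, 3,4,-30,0,0,0,65, 3,4,-60,0,0,0,65, 3,4,-70,0,0,0,65, 3,4,-70,0,0,0,65, 3,4,-70,0,0,0,65]' | sed -n 2,4p
python3 w.py w11 small_flask_center large_flask_center
```

```text
eef_pos: [0.6293, -0.0131, 0.1935]
tool_rot: [-0.001, 1.0, -0.0, -0.001]
eef_pos: [0.6312, -0.0119, 0.125]
tool_rot: [-0.001, 1.0, -0.0, -0.001]
ft_force: [-0.9, -0.1, 0.4]
small_flask_center [310. 247.] 0.95 at z.0/.06: [ 0.6538 -0.0162] [ 0.6318 -0.0154]
   tri [ 0.6279 -0.0138  0.0709] 0.0014
   tri [ 0.6337 -0.0153  0.0558] 0.0003
large_flask_center [456. 261.] 0.75 at z.0/.06: [0.6662 0.1062] [0.6416 0.0807]
   tri [0.6352 0.0743 0.0749] 0.0002
   tri [0.6393 0.0778 0.0675] 0.0008
large_flask_center [311. 245.] 0.73 at z.0/.06: [ 0.6517 -0.0157] [ 0.6302 -0.015 ]
20.7667 (array([ 0.6312, -0.0119,  0.125 ]), array([-0.0008,  1.    , -0.0002, -0.0011]))
```

```bash
python3 -m inch '[1,-2,-20,0,0,0,65, 1,-2,-40,0,0,0,65, 1,-2,-55,0,0,0,65, 1,-2,-64,0,0,0,65, 1,-2,-64,0,0,0,65, 1,-2,-64,0,0,0,65]'| sed -n 2,4p
python3 -m inch '[0,0,0,0,0,0,45, 0,0,0,0,0,0,25, 0,0,0,0,0,0,5, 0,0,0,0,0,0,5, 0,0,0,0,0,0,5]'
```

```text
eef_pos: [0.6335, -0.0138, 0.0629]
tool_rot: [-0.001, 1.0, -0.0, 0.001]
ft_force: [-0.3, 0.0, 0.7]
clock: 21.68
eef_pos: [0.6344, -0.0135, 0.0638]
tool_rot: [-0.001, 1.0, -0.0, 0.002]
ft_force: [-0.0, -0.7, 5.8]
grip_width: 0.023
grasp_force: 59.2
```

```bash
python3 -m inch '[0,0,30,0,0,0,5, 0,0,65,0,0,0,5, 0,0,100,0,0,0,5, 0,0,135,0,0,0,5, -25,25,140,0,0,0,5, -50,55,140,0,0,0,5, -75,85,140,0,0,0,5, -100,112,140,0,0,0,5]' | sed -n 2,6p
python3 -m inch '[-20,30,0,0,0,0,5, -31,60,0,0,0,0,5, -31,70,0,0,0,0,5, -31,70,0,0,0,0,5, -31,70,0,0,0,0,5]' | sed -n 2,6p
python3 w.py w12 stirrer_plate small_flask_center
```

```text
eef_pos: [0.5317, 0.0994, 0.202]
tool_rot: [-0.001, 1.0, 0.0, 0.0]
ft_force: [0.3, 0.9, -0.1]
grip_width: 0.0234
grasp_force: 58.9
eef_pos: [0.5021, 0.1684, 0.2018]
tool_rot: [-0.002, 1.0, -0.001, 0.0]
ft_force: [-0.1, -1.5, -0.7]
grip_width: 0.0233
grasp_force: 58.9
stirrer_plate [409. 211.] 0.8 at z.0/.06: [0.5134 0.2645] [0.498  0.2482]
   tri [0.5053 0.2558 0.0318] 0.0
small_flask_center [312. 282.] 0.73 at z.0/.06: [0.5937 0.165 ] [0.5648 0.1655]
22.9167 (array([0.5021, 0.1684, 0.2018]), array([-0.0016,  1.    , -0.0006,  0.0004]))
```

View pics/w12.png

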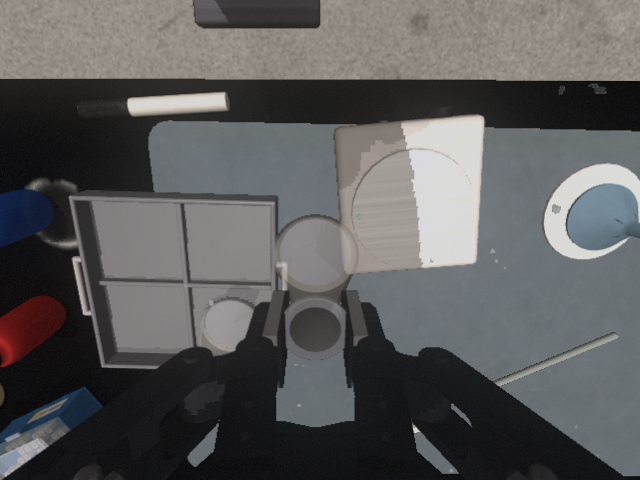

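w12: flask held upright (foot (316,250)); the plate's circle spans columns 352 to 476 and rows 148 to 268, centre about (414,208), so roughly (0.501, 0.2545).

```bash
python3 -m inch '[0,35,0,0,0,0,5, 1,70,0,0,0,0,5, 1,86,0,0,0,0,5, 1,86,-30,0,0,0,5, 1,86,-60,0,0,0,5, 1,86,-85,0,0,0,5, 1,86,-98,0,0,0,5, 1,86,-98,0,0,0,5]' | sed -n 2,3p
python3 -m inch '[0,0,0,0,0,0,5, 0,0,-2,0,0,0,5, 0,0,-5,0,0,0,5, 0,0,-6,0,0,0,5, 0,0,-6,0,0,0,5]' | sed -n 2,6p
```

```text
eef_pos: [0.5009, 0.2517, 0.0997]
tool_rot: [0.0, 1.0, -0.002, -0.003]
eef_pos: [0.5034, 0.2545, 0.0986]
tool_rot: [-0.001, 1.0, 0.0, 0.001]
ft_force: [0.2, 0.1, -1.0]
grip_width: 0.0231
grasp_force: 59.1
```

```bash
python3 -m inch '[0,0,-2,0,0,0,5, 0,0,-4,0,0,0,5, 0,0,-4,0,0,0,5, 0,0,-4,0,0,0,5]' | sed -n 2,4p
python3 -m inch '[0,0,0,0,0,0,20, 0,0,0,0,0,0,40, 0,0,0,0,0,0,60, 0,0,0,0,0,0,65, 0,0,15,0,0,0,65, 0,0,50,0,0,0,65, 0,0,85,0,0,0,65, 0,0,120,0,0,0,65]' | sed -n 2,5p
python3 -m inch '[-15,0,20,0,0,0,65, -30,0,40,0,0,0,65, -30,0,40,0,0,0,65]' | sed -n 2,3p
python3 w.py w13 stirrer_plate small_flask_center
```

```text
eef_pos: [0.5028, 0.2544, 0.0939]
tool_rot: [-0.001, 1.0, -0.0, 0.0]
ft_force: [0.3, 0.6, 0.4]
eef_pos: [0.5024, 0.2541, 0.215]
tool_rot: [-0.001, 1.0, -0.0, -0.0]
ft_force: [0.3, -0.2, 0.0]
grip_width: 0.0557
eef_pos: [0.473, 0.2554, 0.2594]
tool_rot: [-0.001, 1.0, 0.002, 0.004]
small_flask_center [310. 233.] 0.74 at z.0/.06: [0.5295 0.2509] [0.5095 0.2514]
25.4 (array([0.473 , 0.2554, 0.2594]), array([-0.0015,  1.    ,  0.0019,  0.0036]))
```

View pics/w13.png

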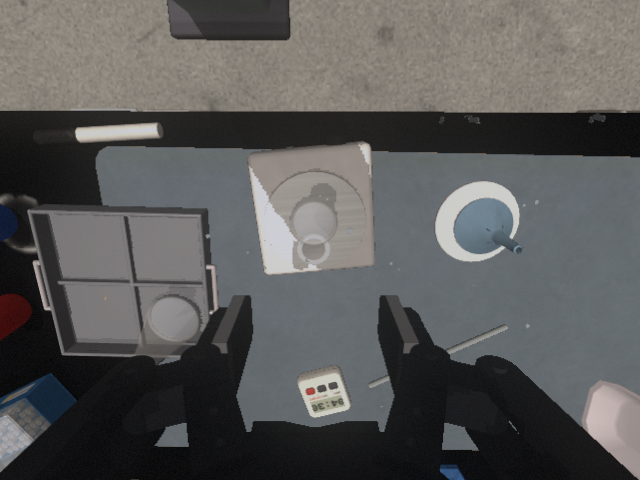

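w13: flask upright on the plate; foot (314,222) against circle centre about (319,219), roughly 5 mm off. Going for the beaker.

```bash
python3 -m inch '[0,-40,0,0,0,0,100, 0,-80,0,0,0,0,100, 0,-120,0,0,0,0,100, 0,-160,0,0,0,0,100, 0,-200,0,0,0,0,100, 0,-240,0,0,0,0,100, 0,-280,0,0,0,0,100, 0,-320,0,0,0,0,100]' | sed -n 2,2p
python3 -m inch '[0,-40,0,0,0,0,100, 0,-80,0,0,0,0,100, 0,-120,0,0,0,0,100, 0,-160,0,0,0,0,100, 0,-200,0,0,0,0,100, 0,-240,0,0,0,0,100, 0,-280,0,0,0,0,100, 0,-320,0,0,0,0,100]' | sed -n 2,2p
python3 -m inch '[0,-30,-20,0,0,0,100, 5,-50,-50,0,0,0,100, 5,-50,-60,0,0,0,100, 5,-50,-60,0,0,0,100, 5,-50,-60,0,0,0,100]' | sed -n 2,3p
python3 w.py w14 beaker_center
```

```text
eef_pos: [0.4722, -0.0677, 0.2521]
eef_pos: [0.472, -0.3878, 0.2514]
eef_pos: [0.4769, -0.4346, 0.1914]
tool_rot: [-0.001, 1.0, 0.002, -0.002]
beaker_center [313. 230.] 0.82 at z.0/.06: [ 0.505  -0.4363] [ 0.4863 -0.4362]
   tri [ 0.4908 -0.4363  0.0502] 0.0013
27.25 (array([ 0.4769, -0.4346,  0.1914]), array([-0.0009,  1.    ,  0.0017, -0.0017]))
```

```bash
python3 -m inch '[13,-1,-15,0,0,0,100, 13,-1,-40,0,0,0,100, 13,-1,-60,0,0,0,100, 13,-1,-75,0,0,0,100, 13,-1,-75,0,0,0,100, 13,-1,-75,0,0,0,100]' | sed -n 2,5p
```

```text
eef_pos: [0.4915, -0.4358, 0.1202]
tool_rot: [-0.002, 1.0, -0.0, 0.001]
ft_force: [-0.1, -0.3, 0.9]
grip_width: 0.0853
```

```bash
python3 -m inch '[-1,0,-20,0,0,0,100, -1,0,-40,0,0,0,100, -1,0,-60,0,0,0,100, -1,0,-75,0,0,0,100, -1,0,-85,0,0,0,100, -1,0,-85,0,0,0,100, -1,0,-85,0,0,0,100]' | sed -n 2,5p
python3 -m inch '[0,0,0,0,0,0,80, 0,0,0,0,0,0,60, 0,0,0,0,0,0,45, 0,0,0,0,0,0,45, 0,0,0,0,0,0,45]'
```

```text
eef_pos: [0.4907, -0.437, 0.0354]
tool_rot: [-0.001, 1.0, -0.001, 0.001]
ft_force: [0.3, 0.1, -0.3]
grip_width: 0.0856
clock: 28.75
eef_pos: [0.4913, -0.4375, 0.0363]
tool_rot: [-0.001, 1.0, -0.001, 0.002]
ft_force: [0.4, 1.2, 7.7]
grip_width: 0.06
grasp_force: 65.1
```

```bash
python3 -m inch '[0,0,20,0,0,0,45, 0,0,55,0,0,0,45, 0,0,90,0,0,0,45, 0,0,125,0,0,0,45, 0,0,150,0,0,0,45, 11,35,150,0,0,0,45, 23,72,150,0,0,0,45, 35,109,150,0,0,0,45]' | sed -n 2,6p
python3 -m inch '[12,36,0,0,0,0,45, 24,73,0,0,0,0,45, 36,110,0,0,0,0,45, 48,147,0,0,0,0,45, 60,184,0,0,0,0,45, 72,221,0,0,0,0,45, 84,258,0,0,0,0,45, 96,295,0,0,0,0,45]' | sed -n 2,6p
python3 -m inch '[9,18,0,0,0,0,45, 9,20,0,0,0,0,45, 9,20,-20,0,0,0,45, 9,20,-40,0,0,0,45, 9,20,-40,0,0,0,45, 9,20,-40,0,0,0,45]' | sed -n 2,6p
python3 w.py w15 beaker_center carrier
```

```text
eef_pos: [0.5251, -0.3275, 0.1849]
tool_rot: [0.0, 1.0, -0.001, 0.001]
ft_force: [0.7, -0.1, -1.3]
grip_width: 0.0606
grasp_force: 65.1
eef_pos: [0.6211, -0.0308, 0.1842]
tool_rot: [-0.001, 1.0, -0.0, 0.0]
ft_force: [0.8, -0.2, -0.8]
grip_width: 0.0603
grasp_force: 65.1
eef_pos: [0.6285, -0.0132, 0.1428]
tool_rot: [-0.001, 1.0, -0.0, -0.002]
ft_force: [-0.0, -0.3, -1.2]
grip_width: 0.0599
grasp_force: 65.1
beaker_center [315. 303.] 0.81 at z.0/.06: [ 0.7129 -0.0133] [ 0.6798 -0.0134]
carrier [371. 168.] 0.96 at z.0/.06: [0.588  0.0326] [0.5801 0.0232]
   tri [0.5878 0.0324 0.0018] 0.0002
   tri [0.5873 0.032  0.0003] 0.0008
   tri [0.5876 0.0321 0.0035] 0.0001
30.7333 (array([ 0.6285, -0.0132,  0.1428]), array([-0.0007,  1.    , -0.0003, -0.0016]))
```

View pics/w15.png

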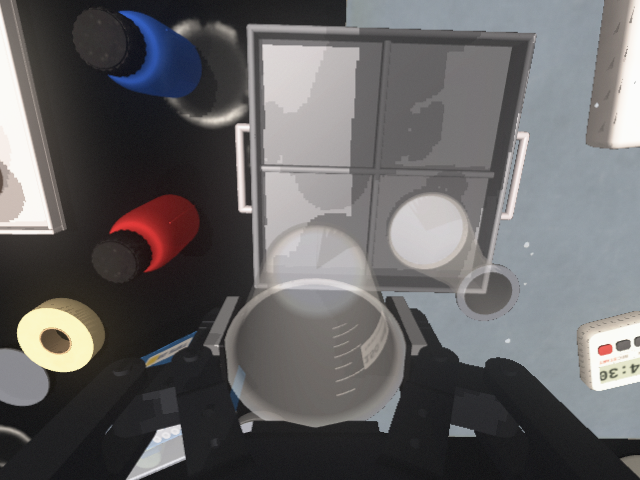

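```bash
python3 -m inch '[4,0,-20,0,0,0,45, 4,0,-45,0,0,0,45, 4,0,-70,0,0,0,45, 4,0,-88,0,0,0,45, 4,0,-95,0,0,0,45, 4,0,-95,0,0,0,45, 4,0,-95,0,0,0,45]' | sed -n 2,5p
```

```text
eef_pos: [0.6348, -0.0129, 0.0502]
tool_rot: [-0.001, 1.0, -0.0, 0.001]
ft_force: [-0.4, -0.3, 0.2]
grip_width: 0.0601
```

```bash
python3 -m inch '[-1,0,-4,0,0,0,45, -1,0,-8,0,0,0,45, -1,0,-9,0,0,0,45, -1,0,-9,0,0,0,45]' | sed -n 2,4p
python3 -m inch '[0,0,0,0,0,0,65, 0,0,0,0,0,0,80, 0,0,0,0,0,0,100, 0,0,0,0,0,0,100, 0,0,15,0,0,0,100, 0,0,50,0,0,0,100, 0,0,85,0,0,0,100, 0,0,120,0,0,0,100]' | sed -n 2,5p
python3 -m inch '[-30,0,20,0,0,0,75, -60,0,40,0,0,0,75, -60,0,40,0,0,0,75]' | sed -n 2,3p
python3 w.py w16 beaker_center carrier large_flask_center
```

```text
eef_pos: [0.6333, -0.0126, 0.0405]
tool_rot: [-0.001, 1.0, -0.0, 0.001]
ft_force: [0.3, 0.2, -1.4]
eef_pos: [0.6323, -0.0126, 0.1608]
tool_rot: [-0.001, 1.0, -0.0, -0.0]
ft_force: [1.5, -0.1, 0.4]
grip_width: 0.0854
eef_pos: [0.571, -0.0127, 0.2054]
tool_rot: [-0.001, 1.0, -0.0, 0.003]
beaker_center [318. 273.] 0.76 at z.0/.06: [ 0.6553 -0.0099] [ 0.6277 -0.0105]
   tri [ 0.3674 -0.015   0.6264] 0.0008
carrier [361. 214.] 0.75 at z.0/.06: [0.5881 0.0346] [0.5718 0.0266]
   tri [0.5795 0.0303 0.0301] 0.0004
   tri [0.5839 0.0329 0.012 ] 0.0009
   tri [0.5851 0.0332 0.0103] 0.0002
   tri [ 0.5884  0.0339 -0.0019] 0.001
large_flask_center [412. 286.] 0.72 at z.0/.06: [0.6706 0.0948] [0.6405 0.0767]
   tri [0.645  0.079  0.0529] 0.0008
   tri [0.644  0.078  0.0564] 0.0015
   tri [0.6336 0.0728 0.0763] 0.0014
32.7667 (array([ 0.571 , -0.0127,  0.2054]), array([-0.0009,  1.    , -0.0003,  0.0027]))
```

View pics/w16.png

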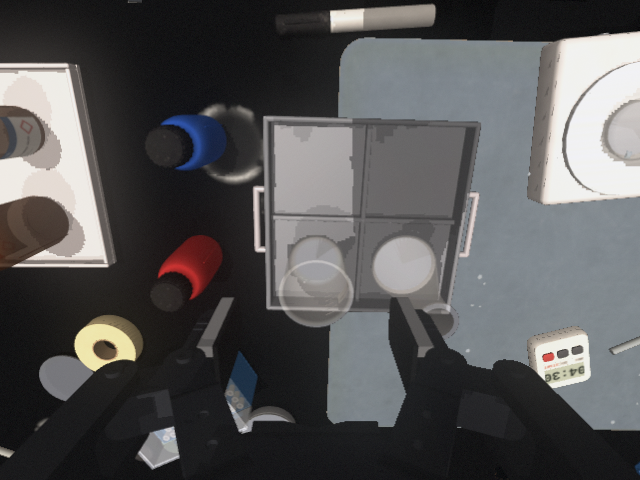

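w16: beaker stands mid-bay (foot (315,260), bay centre about (316,264)). Now returning the large bottle.

```bash
python3 -m inch '[2,-40,0,0,0,0,75, 5,-80,0,0,0,0,75, 7,-120,0,0,0,0,75, 10,-160,0,0,0,0,75, 13,-200,0,0,0,0,75, 16,-240,0,0,0,0,75, 17,-274,0,0,0,0,75, 17,-274,-30,0,0,0,75]' | sed -n 2,2p
python3 -m inch '[0,0,-30,0,0,0,75, 0,0,-40,0,0,0,75, 0,0,-40,0,0,0,75, 0,0,-40,0,0,0,75]' | sed -n 2,4p
```

```text
eef_pos: [0.5933, -0.2958, 0.1735]
eef_pos: [0.5897, -0.286, 0.1286]
tool_rot: [-0.001, 1.0, 0.0, -0.001]
ft_force: [0.3, 1.1, 1.0]
```

```bash
python3 -m inch '[-1,-1,-15,0,0,0,75, -1,-1,-30,0,0,0,75, -1,-1,-42,0,0,0,75, -1,-1,-47,0,0,0,75, -1,-1,-47,0,0,0,75, -1,-1,-47,0,0,0,75]' | sed -n 2,4p
python3 -m inch '[0,0,0,0,0,0,45, 0,0,0,0,0,0,20, 0,0,0,0,0,0,10, 0,0,0,0,0,0,10, 0,0,0,0,0,0,10]'
```

```text
eef_pos: [0.59, -0.2876, 0.0845]
tool_rot: [-0.001, 1.0, -0.001, 0.001]
ft_force: [-0.4, -0.4, 0.5]
clock: 34.68
eef_pos: [0.5897, -0.2877, 0.0843]
tool_rot: [-0.001, 1.0, -0.001, 0.001]
ft_force: [1.7, 1.4, 5.7]
grip_width: 0.0296
grasp_force: 59.1
```

```bash
python3 -m inch '[0,0,25,0,0,0,10, 0,0,60,0,0,0,10, 0,0,95,0,0,0,10, 0,10,120,0,0,0,10, -7,48,121,0,0,0,10, -14,86,121,0,0,0,10, -21,124,121,0,0,0,10, -28,162,121,0,0,0,10]' | sed -n 2,6p
python3 -m inch '[-7,38,0,0,0,0,10, -14,76,0,0,0,0,10, -21,108,0,0,0,0,10, -22,112,0,0,0,0,10, -22,112,-30,0,0,0,10, -22,112,-60,0,0,0,10, -22,112,-60,0,0,0,10, -22,112,-60,0,0,0,10]' | sed -n 2,6p
```

```text
eef_pos: [0.5599, -0.1245, 0.2033]
tool_rot: [-0.0, 1.0, -0.0, -0.0]
ft_force: [0.3, 1.7, -1.2]
grip_width: 0.0298
grasp_force: 59.7
eef_pos: [0.5368, -0.0138, 0.1421]
tool_rot: [-0.001, 1.0, -0.0, -0.003]
ft_force: [-0.6, -1.1, -0.5]
grip_width: 0.0298
grasp_force: 59.9
```

```bash
python3 -m inch '[2,0,-20,0,0,0,10, 2,0,-38,0,0,0,10, 2,0,-48,0,0,0,10, 2,0,-50,0,0,0,10, 2,0,-50,0,0,0,10, 2,0,-50,0,0,0,10]' | sed -n 2,4p
```

```text
eef_pos: [0.542, -0.0138, 0.0953]
tool_rot: [-0.001, 1.0, -0.0, 0.001]
ft_force: [0.6, 0.3, -0.9]
```

```bash
python3 -m inch '[-2,0,-4,0,0,0,10, -2,0,-7,0,0,0,10, -2,0,-9,0,0,0,10, -2,0,-9,0,0,0,10]' | sed -n 2,4p
python3 -m inch '[0,0,0,0,0,0,25, 0,0,0,0,0,0,50, 0,0,0,0,0,0,75, 0,0,0,0,0,0,75, 0,0,15,0,0,0,75, 0,0,50,0,0,0,75, 0,0,85,0,0,0,75, 0,0,120,0,0,0,75]' | sed -n 2,5p
python3 -m inch '[-5,-40,0,0,0,0,75, -10,-80,0,0,0,0,75, -15,-120,0,0,0,0,75, -20,-160,0,0,0,0,75, -25,-200,0,0,0,0,75, -30,-240,0,0,0,0,75, -37,-272,0,0,0,0,75, -37,-272,-30,0,0,0,75]' | sed -n 2,3p
python3 -m inch '[0,0,-30,0,0,0,75, 0,0,-55,0,0,0,75, 0,0,-55,0,0,0,75, 0,0,-55,0,0,0,75]' | sed -n 2,4p
```

```text
eef_pos: [0.5396, -0.0135, 0.0863]
tool_rot: [-0.001, 1.0, -0.0, 0.001]
ft_force: [-2.2, 0.8, 3.7]
eef_pos: [0.5383, -0.0137, 0.2056]
tool_rot: [-0.001, 1.0, -0.0, -0.001]
ft_force: [-0.1, 0.7, 1.0]
grip_width: 0.0641
eef_pos: [0.504, -0.2939, 0.18]
tool_rot: [0.003, 1.0, -0.005, 0.005]
eef_pos: [0.5006, -0.285, 0.1185]
tool_rot: [-0.001, 1.0, 0.001, -0.002]
ft_force: [0.4, -0.1, 0.2]
```

Contact came right at the expected height. Now the small bottle.

```bash
python3 -m inch '[0,-1,-15,0,0,0,75, 0,-1,-30,0,0,0,75, 0,-1,-44,0,0,0,75, 0,-1,-51,0,0,0,75, 0,-1,-51,0,0,0,75, 0,-1,-51,0,0,0,75]' | sed -n 2,4p
python3 -m inch '[0,0,0,0,0,0,45, 0,0,0,0,0,0,20, 0,0,0,0,0,0,10, 0,0,0,0,0,0,10, 0,0,0,0,0,0,10]'
```

```text
eef_pos: [0.5029, -0.2869, 0.0703]
tool_rot: [-0.001, 1.0, -0.001, 0.001]
ft_force: [0.3, 0.1, 0.4]
clock: 39.43
eef_pos: [0.5028, -0.287, 0.0702]
tool_rot: [-0.001, 1.0, -0.001, 0.001]
ft_force: [0.8, 0.6, 5.7]
grip_width: 0.0295
grasp_force: 59.0
```

```bash
python3 -m inch '[0,0,25,0,0,0,10, 0,0,60,0,0,0,10, 0,0,95,0,0,0,10, 0,0,130,0,0,0,10, 4,25,150,0,0,0,10, 8,65,150,0,0,0,10, 12,105,150,0,0,0,10, 16,145,150,0,0,0,10]' | sed -n 2,6p
python3 -m inch '[4,40,0,0,0,0,10, 8,80,0,0,0,0,10, 12,120,0,0,0,0,10, 16,160,0,0,0,0,10, 20,200,0,0,0,0,10, 22,219,0,0,0,0,10, 22,219,0,0,0,0,10, 22,219,0,0,0,0,10]' | sed -n 2,6p
```

```text
eef_pos: [0.5177, -0.1406, 0.2191]
tool_rot: [-0.0, 1.0, -0.0, 0.0]
ft_force: [1.8, 1.3, -2.3]
grip_width: 0.0297
grasp_force: 59.5
eef_pos: [0.5395, 0.0785, 0.2182]
tool_rot: [-0.002, 1.0, -0.001, -0.0]
ft_force: [-0.4, -0.5, -1.2]
grip_width: 0.0294
grasp_force: 59.5
```

```bash
python3 -m inch '[2,0,-30,0,0,0,10, 2,0,-60,0,0,0,10, 2,0,-90,0,0,0,10, 2,0,-115,0,0,0,10, 2,0,-130,0,0,0,10, 2,0,-135,0,0,0,10, 2,0,-135,0,0,0,10, 2,0,-135,0,0,0,10]' | sed -n 2,4p
```

```text
eef_pos: [0.5424, 0.0765, 0.0845]
tool_rot: [-0.0, 1.0, -0.0, 0.001]
ft_force: [-0.5, 0.2, -0.6]
```

```bash
python3 -m inch '[-1,2,-5,0,0,0,10, -1,2,-9,0,0,0,10, -1,2,-12,0,0,0,10, -1,2,-12,0,0,0,10]' | sed -n 2,4p
python3 -m inch '[0,0,0,0,0,0,25, 0,0,0,0,0,0,50, 0,0,0,0,0,0,75, 0,0,0,0,0,0,75, 0,0,15,0,0,0,75, 0,0,50,0,0,0,75, 0,0,85,0,0,0,75, 0,0,120,0,0,0,75]' | sed -n 2,5p
python3 -m inch '[-20,0,30,0,0,0,75, -40,0,60,0,0,0,75, -40,0,80,0,0,0,75, -40,0,80,0,0,0,75, -40,0,80,0,0,0,75]' | sed -n 2,3p
python3 w.py w17 large_bottle_center large_flask_center beaker_center small_flask_center stirrer_plate
```

```text
eef_pos: [0.5414, 0.0795, 0.0724]
tool_rot: [-0.001, 1.0, -0.0, 0.001]
ft_force: [0.6, 1.3, -1.2]
eef_pos: [0.5403, 0.0793, 0.1929]
tool_rot: [-0.001, 1.0, -0.0, -0.0]
ft_force: [0.9, 0.2, -0.0]
grip_width: 0.064
eef_pos: [0.5017, 0.0796, 0.2735]
tool_rot: [-0.001, 1.0, 0.0, 0.002]
large_bottle_center [230. 236.] 0.65 at z.0/.06: [ 0.5661 -0.0274] [ 0.5458 -0.0125]
   tri [ 0.5476 -0.0135  0.0556] 0.0003
   tri [ 0.5351 -0.0049  0.0912] 0.0002
large_flask_center [310. 315.] 0.69 at z.0/.06: [0.6785 0.0731] [0.6424 0.0739]
   tri [0.6353 0.0743 0.0729] 0.0006
   tri [0.6457 0.0759 0.0554] 0.0022
   tri [0.635  0.0744 0.0737] 0.0009
   tri [0.6359 0.0739 0.0699] 0.0004
beaker_center [239. 301.] 0.81 at z.0/.06: [ 0.6577 -0.0223] [ 0.6245 -0.0081]
   tri [ 0.6322 -0.0107  0.048 ] 0.001
small_flask_center [494. 203.] 0.57 at z.0/.06: [0.5223 0.298 ] [0.5081 0.2672]
   tri [ 0.3828 -0.004   0.5883] 0.0002
   tri [0.4636 0.1657 0.2621] 0.0036
   tri [0.5004 0.2517 0.0897] 0.0007
43.15 (array([0.5017, 0.0796, 0.2735]), array([-0.0011,  1.    ,  0.0001,  0.0023]))
```

View pics/w17.png

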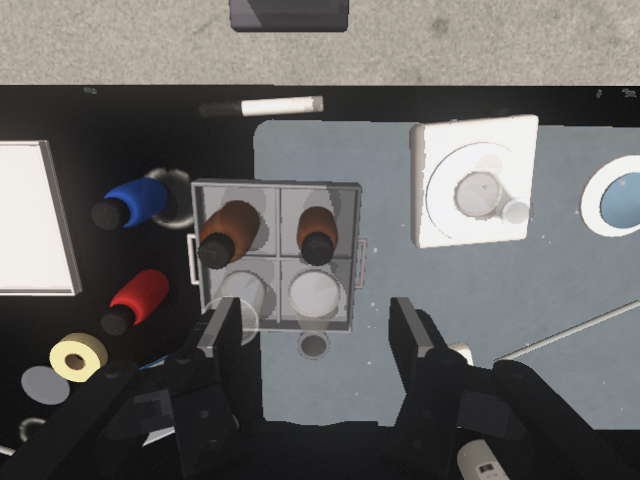

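w17: both bottles are back in their front bays, the beaker and larger flask stand in the back bays, and the flask foot (478,194) is centred on the plate (about (478,191)). The arm is clear, so I'm handing in.

```bash
python3 -c "
from h import *
print(bot.job_done())"
```

```text
the job is handed in; nothing more can be done
None
```

The job is done and handed in at about 43 s: the last picture shows the small flask centred on the stirrer plate, the beaker in the vacated back bay, both amber bottles back in their front bays and the larger flask untouched; the hand-in returned no verdict.

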